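# Refit the front window of a bench work lamp

### The arm

A 6-joint arm with a two-finger parallel gripper is mounted at the origin on the work surface. World frame = base frame: x ahead of the robot, y to its left, z up, the work surface at z = 0. Lengths are in m, angles in rad, forces in N, time in s.
With the tool pointing down it reaches from about 0.275 to 0.825 m from the base axis. Payload 4.9 kg.
Tool frame: the origin (TCP) lies midway between the tips of the shut fingers; the grasp point (between the pads) lies 19 mm behind it; z points along the fingers, y is the line along which they close (so a half turn about z gives the same grasp; the last joint's range is limited). The gripper opens to 85 mm and grips with 20 to 120 N. Pads are 22 mm wide; open, the fingers measure 114 mm over their backs; the gripper's body (76 mm by 85 mm) begins 54 mm behind the grasp point. The pads swing forward as they close: fully open they stand 13 mm farther back than shut.
Start: joints at [0.968, 0.326, -0.193, 1.052, 0, 1.437], TCP at [0.248, 0.491, 0.231] pointing down, gripper open.
Joint ranges: [-2.65, 2.65], [-0.97, 1.79], [-1.3, 1.35], [-1.93, 2.1], [-1.47, 1.37], [-3.14, 3.14]. Speed limits (rad/s): [2.57, 2.57, 3.14, 3.14, 3.14, 3.14].

### API

Orientations are given as a 3x3 rotation matrix whose columns are the frame's x, y, z axes.
In Python, from cell import get_state, viewer, bot gives the robot as it stands.
- The arm moves only by the tool jog_arm, never from a script. Its argument "plan" is text: rows parted by semicolons, each of 6 numbers parted by spaces: the shift along the tool's x, y, z in cm, then the turn, a rotation vector about the tool's x, y, z in degrees. A call has 1 to 20 rows; each row shifts and turns the commanded pose from where the row before left it, along the tool's axes as they then stand; what a row does not reach is not made up. A row lasts 1/10 s, in which the tool goes at most 50 mm and 8.59 degrees, less where a joint would pass 70% of its speed; a pose out of reach is approached as far as the arm can. A call is refused whole if a number of a shift passes 5 or a number of a turn 8.59, either way. A call with a gripper value outside its range is refused whole. "fingers" is the closure, from 0 (fully open) to 1 (shut), set as the call begins (left out, the last holds). The fingers move at their own pace and stop on an object; "squeeze" is the grip in N (left out, the last holds). Time passes only in rows, so rows that do not move let the fingers close. It gives the time, the measured TCP pose, the force, the opening and the grip force at its end, in the units of the state.
- get_state(): the state, without advancing time (a new reading comes with each control period).
- viewer.capture(name): name is "side" or "top"; returns the picture (400x640x3 uint8, blue, green, red); there is no depth.
- viewer.camera_params(name): a dict with "intrinsics" (3x3 intrinsics, pixels), "k1" (the pictures are not rectified: a ray, as slopes to the right and down, at radius r is drawn at 1 + k1 r^2 times it, then the intrinsics apply), "rvec" (rotation vector, rad) and "tvec" (3), from world to camera coordinates, as OpenCV has them. Camera axes: x right, y down, z forward; pixel columns grow to the right and rows downward; lengths in m; the calibration is good to about 2 mm. A picture is of the moment at which its call begins. camera_params takes no time and is no camera call.
- bot.hand_in(): hands the job in; it is judged then, once.
The state is a dict: "t": time; "joint_positions": joint angles; "qvel": joint speeds; "tau": joint torques, N m; "tcp_pos": TCP position; "tool_rot": TCP orientation; "contact_force": force on the tool from outside, world axes, zero at the start; "ft_torque": the same for the moment, N m; "opening": finger opening in m; "grip_force": force on a finger pad.
Only numpy, scipy, OpenCV 4.12 (cv2) and the standard library are available. Lean on these libraries where they do the work, as an engineer would, in place of code of your own. Each camera call takes 0.05 s, during which the arm holds its last target. There are 200 camera calls.

### The job

Rebuild the front window of the tipped-back work lamp: put the spacer tube into the open lamp head first, then the glass disc on top of it, then the flanged retaining ring, each fully home, with the ring's flange flush on the lamp's rim and everything let go. Do not knock the lamp out of its aim, and leave the other things on the bench where they are.

Things in the scene. Friction and masses are not known exactly. Their poses are not given: they have to be found in the camera images.
- lamp_mouth (a point): Centre of the open mouth of the grey work lamp, in the plane of its rim, about 175 mm above the bench. z: the bore's axis, out of the mouth, leaning 24 to 38 degrees from vertical, partly towards the robot, partly to its right. y: level. The head is a cylinder 57 mm across, its bore 49 mm, smooth; a chamfer 2 mm wide and 3 mm deep leads in (53 mm across at the rim).
- lamp_floor (a point): Centre of the bore's flat floor (the LED board), 38 mm below the rim; same axes as the mouth.
- lamp_foot: The lamp's fixed foot, a magnetic block 60 x 50 x 52 mm on the bench with a yoke that holds the head's swivel (level, along y) 135 mm above the bench, 48 mm below the rim; yoke and knobs reach 52 mm to either side along y. Above the swivel the head stands free all round. The swivel is stiff: it stays put under pushes below about 40 N. Origin: centre of the foot's underside.
- spacer: Bright aluminium spacer tube, plain, no flange: outer diameter 46 mm (ten-sided, 44 to 46.5), inner 37 mm, 24 mm tall, about 35 g, standing on end on the bench. Origin: centre of its underside, z along its axis. 1.3 mm play all round in the bore: enter it in line with the bore; let go there, it slides to the floor by itself. Home: origin 38 mm below the rim.
- glass: Clear, slightly green glass disc, diameter 46 mm, 9 mm thick, about 37 g, lying flat on the bench. Origin: centre of its underside, z along its axis. Let go square in the mouth, it slides down onto the spacer (should it catch, a light press sends it home). Home: origin 14 mm below the rim, upper face 5 mm below it.
- bezel: Black retaining ring: knurled flange 64 mm in diameter (ten-sided, 62.5 to 65.5), 8 mm thick, over a neck 46 mm in diameter, 5 mm long; hole 37 mm; about 50 g. Lies neck down, flange's underside 5 mm above the bench. Origin: centre of the neck's underside, z towards the flange. Home: flange on the rim, origin 5 mm below it; the flange overhangs the lamp by 2.7 to 4 mm all round.
- cutters: Bystander: side cutters with blue handles, 135 mm long, 12 mm tall, lying on the bench. Origin near its middle, on the bench.
- tape_roll: Bystander: roll of green tape on a card core, diameter 70 mm, hole 43 mm, 19 mm tall, lying flat. Origin: centre of its underside.
- phone: Bystander: black telephone, 72 x 150 x 8 mm, lying flat. Origin: centre of its underside.
- knife: Bystander: orange snap-off knife, 165 mm long, 17 mm tall, lying flat. Origin: under the middle of its handle; x towards the blade.
- screwdriver: Bystander: screwdriver with black handle, 160 mm long, about 30 mm tall, lying along its x. Origin: on the bench under its middle.
- cable_gland: Bystander: grey plastic cable gland, 28 mm wide, 32 mm tall, standing. Origin: centre of its underside.
- terminal_bin: Bystander, fixed: small blue open bin of brass terminals, 100 x 80 x 32 mm. Origin: centre of its underside.
There are look-alikes about, which are no part of the job. Of the things like the spacer, leave any that is black; of the rest the smaller one is meant.

How it is judged:
By the outcome, as a careful person would: the job done as asked, in the order asked, and still so for the second after the job is handed in, with the robot touching nothing.
It also fails if it takes over 70 s, if anything falls off the work surface, if the arm or the gripper's body presses on something with over 40 N, if the wrist force passes 120 N, or if a joint passes its speed limit or range.

## Working session

There is one attempt and no reset: what is moved stays moved. The work goes in short steps, Python scripts to look and compute and a tool call to move; the robot and the scene stay as the last step left them, time stands still between calls to the robot, and variables do not carry over. Pictures are saved under pics/ and viewed, at most 10 in all, crops included, and the job is handed in when it is done.

Besides the shell and the picture viewer there is one more tool, called after "Call:" by a JSON object that holds its "method" and its "body". jog_arm: Moves the arm, as the interface text tells. Its arguments: {"type":"object","properties":{"plan":{"type":"string"},"fingers":{"type":"number"},"squeeze":{"type":"number"}},"required":["plan"]}

```bash
mkdir -p pics; ls
python3 - <<'E'
from cell import get_state, viewer, bot
import cv2
for n in("side","top"):
    cv2.imwrite(f"pics/{n}0.png",viewer.capture(n)); print(viewer.camera_params(n))
s=get_state(); print(s['tcp_pos'],s['tool_rot'],s['t'])
E
```

```text
pics
{'intrinsics': array([[376.7778138 ,   0.        , 322.14363862],
       [  0.        , 376.7778138 , 198.89953796],
       [  0.        ,   0.        ,   1.        ]]), 'k1': 0.025892048641059994, 'rvec': array([ 2.17086823, -0.06945319,  0.0056263 ]), 'tvec': array([-0.55721757,  0.11146093,  0.9142611 ])}
{'intrinsics': array([[468.62146348,   0.        , 319.61800844],
       [  0.        , 468.62146348, 194.94186754],
       [  0.        ,   0.        ,   1.        ]]), 'k1': -0.10588564709574574, 'rvec': array([ 2.12502776, -2.16514847,  0.14696511]), 'tvec': array([-0.04385705,  0.60687171,  1.35120675])}
[0.24815476 0.49025304 0.23058306] [[-8.92134558e-01  4.51768878e-01 -9.00536484e-04]
 [ 4.51769718e-01  8.92133678e-01 -1.27360691e-03]
 [ 2.28022963e-04 -1.54306385e-03 -9.99998783e-01]] 0.1
```

View pics/side0.png

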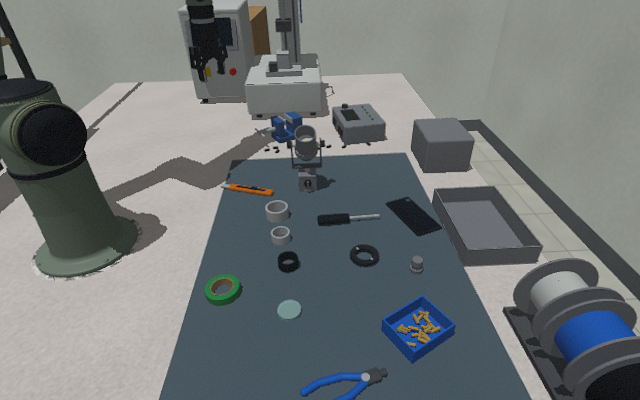

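View pics/top0.png

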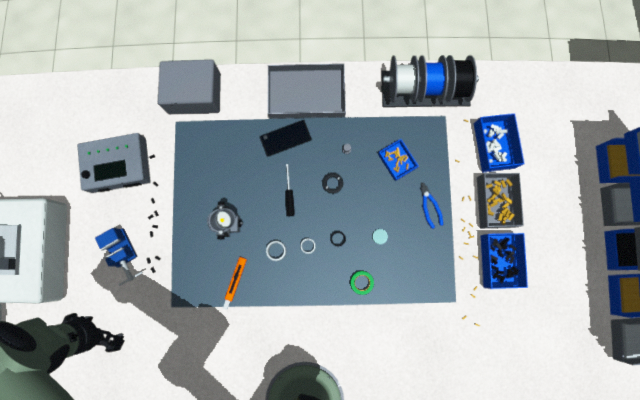

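The side view shows the lamp's mouth at (305,140), the small bright ring at (281,236), the glass at (289,310) and the bezel at (364,255). In the top view they are at (225,218), (308,245), (380,237) and (332,183). I'll zoom in to measure.

```bash
cat > h.py <<'E'
import numpy as np, cv2
from cell import get_state, viewer, bot
P={n:viewer.camera_params(n) for n in("side","top")}
def proj(n,X):
    p=P[n];X=np.atleast_2d(X);R=cv2.Rodrigues(p['rvec'])[0]
    return cv2.projectPoints(X.reshape(-1,1,3).astype(float),p['rvec'],p['tvec'],p['intrinsics'],np.array([p['k1'],0,0,0]))[0][:,0]
def ray(n,uv):
    p=P[n];R=cv2.Rodrigues(p['rvec'])[0]
    a=cv2.undistortPoints(np.array(uv,float).reshape(1,1,2),p['intrinsics'],np.array([p['k1'],0,0,0]))[0,0]
    return -R.T@p['tvec'], R.T@np.array([a[0],a[1],1])
def atz(n,uv,z):
    o,d=ray(n,uv); return o+d*(z-o[2])/d[2]
def circ(c,axis,r,N=60):
    axis=np.array(axis)/np.linalg.norm(axis);u=np.cross(axis,[0.3,1,0.1]);u/=np.linalg.norm(u);v=np.cross(axis,u)
    t=np.linspace(0,2*np.pi,N,endpoint=False)[:,None];return np.array(c)+r*(np.cos(t)*u+np.sin(t)*v)
def tri(uvs,uvt):
    (o1,d1),(o2,d2)=ray("side",uvs),ray("top",uvt)
    s=np.linalg.lstsq(np.c_[d1,-d2],o2-o1,rcond=None)[0];a,b=o1+s[0]*d1,o2+s[1]*d2
    return (a+b)/2,np.linalg.norm(a-b)
def crop(im,c,w,h,k):
    x,y=int(c[0]-w/2),int(c[1]-h/2);return cv2.resize(im[y:y+h,x:x+w],None,fx=k,fy=k,interpolation=cv2.INTER_CUBIC),(x,y)
E
python3 - <<'E'
from h import *
s=cv2.imread('pics/side0.png');t=cv2.imread('pics/top0.png')
rows=[]
for im,cs in((s,[(306,150),(281,236),(289,310),(364,255)]),(t,[(225,218),(308,245),(380,237),(332,183)])):
    r=[]
    for i,c in enumerate(cs):
        w=50; q,o=crop(im,c,w,w,4 if 0 else 4); r.append(q); print(o)
    rows.append(np.hstack(r))
cv2.imwrite('pics/c1.png',np.vstack(rows))
for n,cs in(('side',[(281,236),(289,310),(364,255)]),('top',[(308,245),(380,237),(332,183)])):
    for c,z in zip(cs,(.024,.009,.013)): print(n,atz(n,c,z).round(4))
print(tri((306,138),(225,218)))
E
```

```text
(281, 125)
(256, 211)
(264, 285)
(339, 230)
(200, 193)
(283, 220)
(355, 212)
(307, 158)
side [ 0.4599 -0.0316  0.024 ]
side [ 0.4819 -0.2366  0.009 ]
side [ 0.6471 -0.0992  0.013 ]
top [ 0.4589 -0.0178  0.024 ]
top [ 0.4792 -0.2348  0.009 ]
top [ 0.6463 -0.0935  0.013 ]
(array([0.52985748, 0.20212314, 0.16310201]), np.float64(0.001252089226861571))
```

View pics/c1.png

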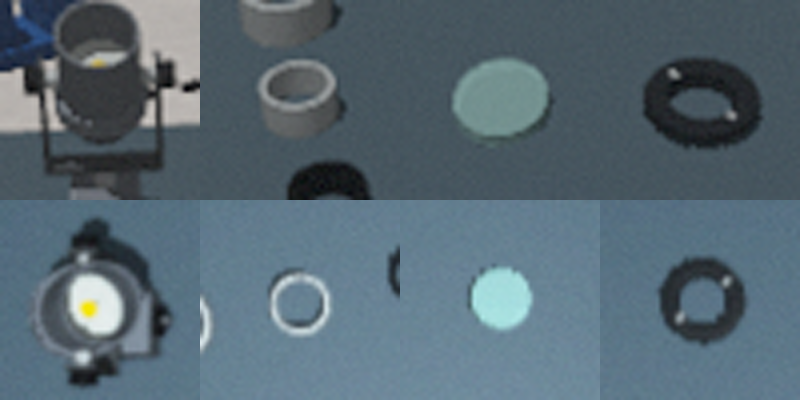

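The bright small ring, the glass, the bezel and the lamp's tilted mouth are all clear. Next is a larger zoom of the lamp for picking rim points.

Run:
```python
from h import *
s=cv2.imread('pics/side0.png');t=cv2.imread('pics/top0.png')
a,o=crop(s,(305,148),40,50,10);b,p=crop(t,(225,217),40,50,10);print(o,p)
m=np.hstack([a,b]); m=cv2.convertScaleAbs(m,alpha=1.4,beta=10)
for k in range(0,800,50): cv2.putText(m,str(k%400),(k,8),0,.3,(0,0,255),1); cv2.line(m,(k,10),(k,14),(0,0,255),1)
for k in range(50,500,50):
    for X in(0,400): cv2.putText(m,str(k),(X,k+4),0,.3,(0,0,255),1)
cv2.imwrite('pics/c2.png',m)
```

```text
(285, 123) (205, 192)
```

View pics/c2.png

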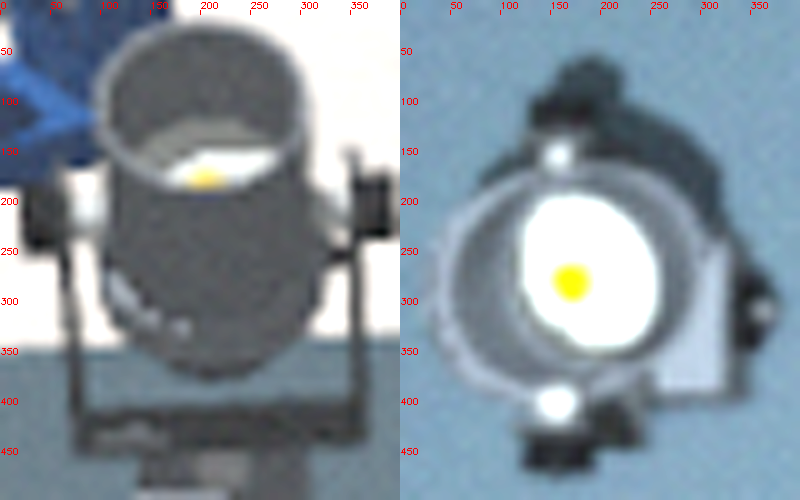

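The side zoom's outer rim spans x 96–308 and y 20–193. The top zoom's spans x 33–307 and y 155–398, with the LED at (170,282). I'll fit the swivel position, yaw and tilt to these, and refine the part positions too.

```bash
cat > fit.py <<'E'
from h import *
from scipy.optimize import least_squares
def ax(yaw,t): return np.array([np.sin(t)*np.cos(yaw),np.sin(t)*np.sin(yaw),np.cos(t)])
def ext(n,C): p=proj(n,C); return np.r_[p.min(0),p.max(0)]
f=lambda c,o:(np.array(c)+.5)/10-.5+np.array(o)
S=np.r_[f((96,20),(285,123)),f((308,193),(285,123))];T=np.r_[f((33,155),(205,192)),f((307,398),(205,192))]
led=f((170,282),(205,192))
def res(q,full=0):
    a=ax(q[3],q[4]);m=q[:3]
    e=np.r_[ext('side',circ(m,a,.0285,180))-S,ext('top',circ(m,a,.0285,180))-T,(proj('top',m-.038*a)[0]-led),(q[2]-.135-.048*a[2])/.001*.5]
    return e
if __name__=="__main__":
    r=least_squares(res,[.53,.2,.177,-1.9,.5]);q=r.x;a=ax(q[3],q[4])
    print('mouth',q[:3].round(4),'yaw,tilt deg',np.degrees(q[3:]).round(1),'axis',a.round(4),'\nres',r.fun.round(2))
    s=cv2.imread('pics/side0.png');t=cv2.imread('pics/top0.png')
    out=[]
    for n,im,o in(('side',s,(285,123)),('top',t,(205,192))):
        m=cv2.resize(im[o[1]:o[1]+50,o[0]:o[0]+40],None,fx=10,fy=10,interpolation=cv2.INTER_CUBIC)
        for C,col in((circ(q[:3],a,.0285),(0,0,255)),(circ(q[:3],a,.0265),(0,255,0)),(circ(q[:3]-.038*a,a,.0245),(255,0,255))):
            for p in proj(n,C): cv2.circle(m,tuple(((p-o+.5)*10).astype(int)),2,col,-1)
        y=np.cross([0,0,1],a);y/=np.linalg.norm(y);sw=q[:3]-.048*a
        for k in(-.052,.052): cv2.circle(m,tuple(((proj(n,sw+k*y)[0]-o+.5)*10).astype(int)),5,(255,255,0),-1)
        out.append(m)
    # parts: silhouettes
    np.savez('lamp.npz',m=q[:3],a=a)
    bg={}
    def part(name,c0,solid,masks):
        obs={}
        for n,im,c in(('side',s,masks[0]),('top',t,masks[1])):
            x,y=c;w=26;p=im[y-w:y+w,x-w:x+w].astype(float)
            bgc=np.median(p.reshape(-1,3),0);d=np.abs(p-bgc).sum(2)
            th=masks[2];m=(d>th).astype(np.uint8)
            k,l,st,cc=cv2.connectedComponentsWithStats(m)
            j=min(range(1,k),key=lambda j:np.hypot(*(cc[j]-w))-(0.05*st[j,4]))
            b=st[j];obs[n]=np.array([b[0]+x-w-.5,b[1]+y-w-.5,b[0]+b[2]+x-w-.5,b[1]+b[3]+y-w-.5])
        fn=lambda q:np.r_[[ext(n,np.vstack([circ([q[0],q[1],z],[0,0,1],r) for z,r in solid]))-obs[n] for n in obs]].ravel()
        r=least_squares(fn,c0,loss='soft_l1');print(name,r.x.round(4),fn(r.x).round(1))
    part('spacer',[.46,-.025],[(0,.023),(.024,.023)],((281,236),(308,246),70))
    part('glass',[.48,-.235],[(0,.023),(.009,.023)],((289,310),(380,237),70))
    part('bezel',[.646,-.096],[(.005,.032),(.013,.032)],((364,255),(332,183),70))
    cv2.imwrite('pics/c3.png',np.hstack(out))
E
python3 fit.py
```

```text
mouth [0.526  0.2059 0.1781] yaw,tilt deg [-102.3   20.4] axis [-0.0743 -0.3406  0.9373] 
res [-0.34  0.1  -0.15 -1.79  3.9   1.49 -2.19 -1.54 -0.99 -0.36 -0.96]
spacer [ 0.4562 -0.0147] [ 0.6  0.   0.6  7.  -0.2  1.7 -0.7  0.3]
glass [ 0.4814 -0.2326] [ 0.4 -0.5 -0.6  2.8 -0.2  0.2 -0.6 -0.5]
bezel [ 0.6487 -0.0954] [ 0.6 -0.2 -0.7  0.1  0.6  0.4 -0.4 -0.5]
```

View pics/c3.png

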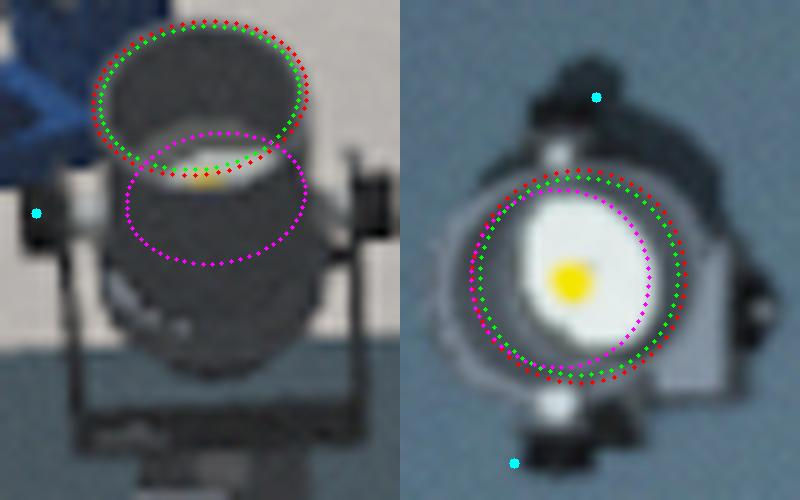

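Correction: in the top view, the left part is the head's outer wall. The mouth itself spans about x 505–707, and the floor lies against its left rim. I'll refit using the knobs as well.

```bash
python3 - <<'E'
s=open('fit.py').read()
s=s.replace("f((33,155),(205,192)),f((307,398),(205,192))","f((107,163),(205,192)),f((305,390),(205,192))")
s=s.replace("""    e=np.r_[""","""    y=np.cross([0,0,1],a);y/=np.linalg.norm(y);sw=m-.048*a
    kn=[proj(n,sw+k*y)[0]-f(c,o) for n,o,k,c in(('side',(285,123),-.046,(45,213)),('side',(285,123),.046,(371,205)),('top',(205,192),-.046,(158,452)),('top',(205,192),.046,(160,112)))]
    e=np.r_[np.ravel(kn)*.5,""")
open('fit.py','w').write(s)
E
python3 fit.py; python3 -c "
from h import *
for n in P: print(n,ray(n,(320,200))[0])"
```

```text
mouth [0.5265 0.1985 0.1784] yaw,tilt deg [-91.5  27.6] axis [-0.0122 -0.4628  0.8864] 
res [-0.12  0.42  0.33  0.3  -0.26  0.05  0.22  0.51 -0.26  0.14  0.18  0.23
 -0.51  0.49  0.38 -0.99 -0.18  0.23  0.45]
spacer [ 0.4562 -0.0147] [ 0.6  0.   0.6  7.  -0.2  1.7 -0.7  0.3]
glass [ 0.4814 -0.2326] [ 0.4 -0.5 -0.6  2.8 -0.2  0.2 -0.6 -0.5]
bezel [ 0.6487 -0.0954] [ 0.6 -0.2 -0.7  0.1  0.6  0.4 -0.4 -0.5]
side [ 0.53384374 -0.71965654  0.59656822]
top [ 0.40833595 -0.06082563  1.42321411]
```

View pics/c3.png

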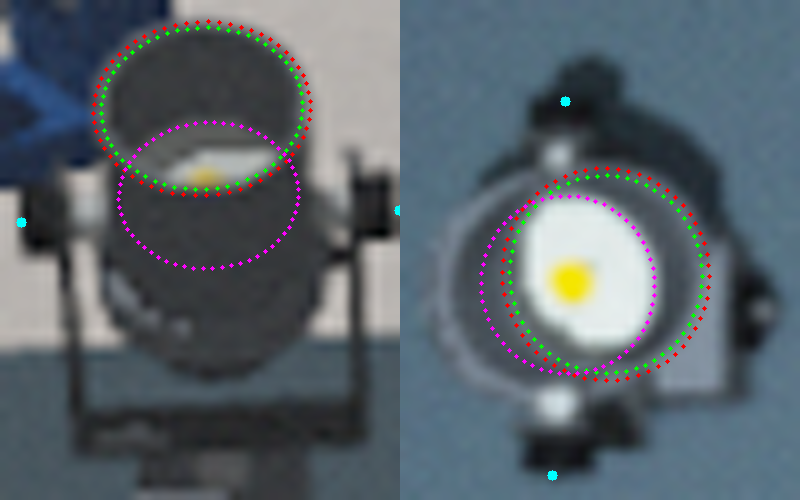

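The rim and the knob ends now fit well (mouth [0.5265 0.1985 0.178], tilt 27.6°). I'll refine the spacer and compute the first move.

```bash
cat > go.py <<'E'
from h import *
from scipy.spatial.transform import Rotation as Ro
def go(pos,rot,pr=True):
    s=get_state();R=s['tool_rot'];p=s['tcp_pos']
    rv=np.degrees(Ro.from_matrix(R.T@rot).as_rotvec());d=100*rot.T@(np.array(pos)-p)
    print('t',round(s['t'],2),'turn(deg, tool)',rv.round(2),'then shift(cm, new tool axes)',d.round(2),'| tcp',np.round(p,4),'q',np.round(s['joint_positions'],2),'open',round(s['opening'],4),'F',np.round(s['contact_force'],1),'grip',round(s['grip_force'],1))
D=np.array([[0,1,0],[1,0,0],[0,0,-1.]])   # down, closing along +x
E
python3 - <<'E'
from go import *
a=atz('side',(280.1,231.75),.024);b=atz('top',(307.6,245.6),.024);print(a,b)
for n,c in(('side',(276.5,208)),('top',(275.5,250))): print('big',atz(n,c,.03))
c=(a+b)/2; go([c[0],c[1],.12],D)
E
```

```text
[ 0.4571056  -0.01560168  0.024     ] [ 0.45715682 -0.01660282  0.024     ]
big [0.444766   0.07438347 0.03      ]
big [0.44557302 0.07853926 0.03      ]
t 0.1 turn(deg, tool) [-9.000e-02  4.000e-02  6.314e+01] then shift(cm, new tool axes) [-50.64  20.9   11.06] | tcp [0.2482 0.4903 0.2306] q [ 0.97  0.33 -0.19  1.05  0.    1.44] open 0.0854 F [ 0.1  0.8 -0.2] grip 0.0
```

Call:
{"method": "jog_arm", "body": {"plan": "0 0 0 0 0 7.9;0 0 0 0 0 7.9;0 0 0 0 0 7.9;0 0 0 0 0 7.9;0 0 0 0 0 7.9;0 0 0 0 0 7.9;0 0 0 0 0 7.9;0 0 0 0 0 7.84;-4.2 1.74 0 0 0 0;-4.2 1.74 0 0 0 0;-4.2 1.74 0 0 0 0;-4.2 1.74 0 0 0 0;-4.2 1.74 0 0 0 0;-4.2 1.74 0 0 0 0;-4.2 1.74 1.5 0 0 0;-4.2 1.74 1.5 0 0 0;-4.2 1.74 1.5 0 0 0;-4.2 1.74 1.5 0 0 0;-4.2 1.74 1.5 0 0 0;-4.2 1.74 1.5 0 0 0", "fingers": 0, "squeeze": 30}}

```text
t: 2.1
tcp_pos: [0.4575, -0.0152, 0.1406]
tool_rot: [[0.0, 1.0, -0.0], [1.0, -0.0, 0.0], [0.0, -0.0, -1.0]]
contact_force: [-0.1, 0.4, 0.7]
opening: 0.0853
grip_force: 0.0
```

Run:
```python
from go import *
go([.4571,-.0161,.0165],D)
```

```text
t 2.1 turn(deg, tool) [-0.   -0.01 -0.02] then shift(cm, new tool axes) [-0.09 -0.04 12.41] | tcp [ 0.4575 -0.0152  0.1406] q [-0.19  0.25 -0.56  0.76  0.    1.38] open 0.0853 F [-0.1  0.4  0.7] grip 0.0
```

Call:
{"method": "jog_arm", "body": {"plan": "-0.09 -0.04 3 0 0 0;0 0 3 0 0 0;0 0 3 0 0 0;0 0 2 0 0 0;0 0 1.3 0 0 0;0 0 0.55 0 0 0;0 0 0 0 0 0"}}

```text
t: 2.8
tcp_pos: [0.4562, -0.0141, 0.0121]
tool_rot: [[0.0, 1.0, -0.002], [1.0, -0.0, 0.0], [0.0, -0.002, -1.0]]
contact_force: [-0.3, -0.3, 0.3]
opening: 0.0855
grip_force: 0.0
```

Call:
{"method": "jog_arm", "body": {"plan": "0 0 0 0 0 0;0 0 0 0 0 0;0 0 0 0 0 0;0 0 0 0 0 0;0 0 0 0 0 0;0 0 0 0 0 0;0 0 0 0 0 0;0 0 0 0 0 0", "fingers": 1, "squeeze": 30}}

```text
t: 3.6
tcp_pos: [0.4576, -0.0143, 0.0139]
tool_rot: [[0.0, 1.0, 0.002], [1.0, -0.0, -0.0], [-0.0, 0.002, -1.0]]
contact_force: [-2.6, 1.1, 6.0]
opening: 0.0439
grip_force: 29.5
```

Call:
{"method": "jog_arm", "body": {"plan": "0 0 -2 0 0 0;0 0 -4 0 0 0;0 0 -5 0 0 0;0 0 -5 0 0 0;0 0 -5 0 0 0;0 0 -3 0 0 0;0 0 0 0 0 0"}}

```text
t: 4.3
tcp_pos: [0.4597, -0.0147, 0.258]
tool_rot: [[-0.0, 1.0, 0.01], [1.0, 0.0, -0.002], [-0.002, 0.01, -1.0]]
contact_force: [0.1, 0.2, 0.1]
opening: 0.0436
grip_force: 30.7
```

```bash
cat >> go.py <<'E'
L=np.load('lamp.npz');M,A=L['m'],L['a']
def lrot(a=A):
    y=np.cross([0,0,1],a);y/=np.linalg.norm(y); y=y if y[0]>0 else -y
    return np.c_[np.cross(y,-a),y,-a]
E
python3 - <<'E'
from go import *
go(M+A*.06,lrot())
E
```

```text
t 4.3 turn(deg, tool) [ 0.18 27.68  1.62] then shift(cm, new tool axes) [15.36  6.11 11.  ] | tcp [ 0.4597 -0.0147  0.258 ] q [-0.19  0.13 -0.38  1.05 -0.    1.38] open 0.0436 F [0.1 0.2 0.1] grip 30.7
```

Call:
{"method": "jog_arm", "body": {"plan": "0 0 0 0 4.6 0.27;0 0 0 0 4.6 0.27;0 0 0 0 4.6 0.27;0 0 0 0 4.6 0.27;0 0 0 0 4.6 0.27;0 0 0 0 4.68 0.27;1.9 0.8 1.4 0 0 0;1.9 0.8 1.4 0 0 0;1.9 0.8 1.4 0 0 0;1.9 0.8 1.4 0 0 0;1.9 0.7 1.4 0 0 0;1.9 0.7 1.4 0 0 0;1.9 0.7 1.3 0 0 0;1.9 0.7 1.2 0 0 0;0 0 0 0 0 0;0 0 0 0 0 0"}}

```text
t: 5.9
tcp_pos: [0.5209, 0.1696, 0.2257]
tool_rot: [[0.027, 1.0, 0.005], [0.885, -0.026, 0.464], [0.464, -0.008, -0.886]]
contact_force: [-0.3, -0.2, -0.8]
opening: 0.0433
grip_force: 30.7
```

Run:
```python
from go import *
go(M+A*.06,lrot())
s=viewer.capture('side');t=viewer.capture('top');cv2.imwrite('pics/side1.png',s);cv2.imwrite('pics/top1.png',t)
st=get_state();p=st['tcp_pos'];a=-st['tool_rot'][:,2]
o=[]
for n,im,c in(('side',s,(270,110)),('top',t,(205,192))):
    c=(285,103) if n=='side' else (210,192)
    m=cv2.resize(im[c[1]:c[1]+50,c[0]:c[0]+40],None,fx=10,fy=10,interpolation=cv2.INTER_CUBIC)
    m=cv2.convertScaleAbs(m,alpha=1.3)
    for C,col in((circ(p-a*.0135,a,.023),(0,0,255)),(circ(p+a*.0105,a,.023),(0,255,255)),(circ(M,A,.0285),(0,255,0))):
        for q in proj(n,C): cv2.circle(m,tuple(((q-c+.5)*10).astype(int)),1,col,-1)
    o.append(m)
cv2.imwrite('pics/d1.png',np.hstack(o))
```

```text
t 5.9 turn(deg, tool) [-0.42 -0.06 -0.2 ] then shift(cm, new tool axes) [ 0.39  0.49 -0.47] | tcp [0.5209 0.1696 0.2257] q [-0.09  0.31 -0.32  0.98  0.48  1.5 ] open 0.0433 F [-0.3 -0.2 -0.8] grip 30.7
```

View pics/d1.png

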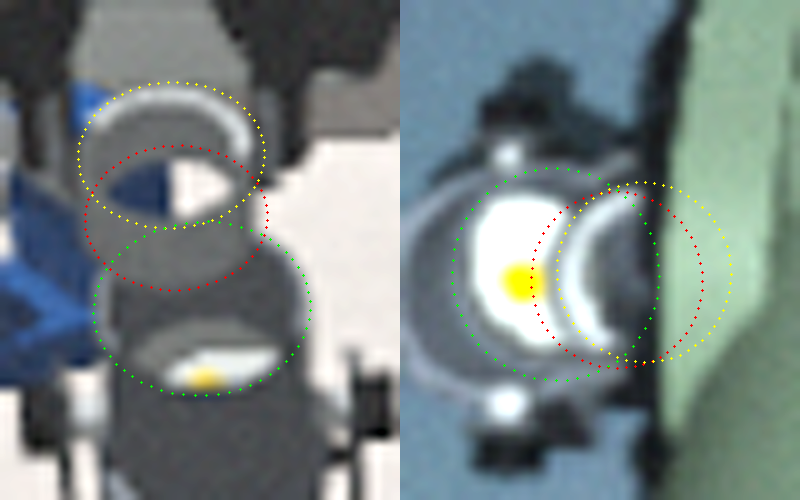

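The overlay shows the spacer seated true in the grip in both views, and the lamp undisturbed. Moving on to a centred standoff.

Call:
{"method": "jog_arm", "body": {"plan": "0.39 0.49 0 -0.4 0 -0.2;0 0 1 0 0 0;0 0 1 0 0 0;0 0 0.5 0 0 0;0 0 0 0 0 0;0 0 0 0 0 0;0 0 0 0 0 0"}}

```text
t: 6.7
tcp_pos: [0.5272, 0.1842, 0.2063]
tool_rot: [[0.024, 1.0, 0.014], [0.885, -0.027, 0.464], [0.464, 0.001, -0.886]]
contact_force: [0.1, 0.7, 0.3]
opening: 0.0434
grip_force: 30.7
```

Run:
```python
from go import *
for i in range(3):
    viewer.capture('side') ; go(M+A*.005,lrot())
```

```text
t 6.75 turn(deg, tool) [ 0.11 -0.1  -0.01] then shift(cm, new tool axes) [-0.03 -0.12  2.63] | tcp [0.5273 0.1842 0.2063] q [-0.06  0.33 -0.35  0.91  0.48  1.54] open 0.0437 F [-0.8 -0.2 -0.1] grip 30.7
t 6.8 turn(deg, tool) [ 0.12 -0.09 -0.01] then shift(cm, new tool axes) [-0.03 -0.12  2.64] | tcp [0.5273 0.1841 0.2064] q [-0.06  0.33 -0.35  0.91  0.48  1.54] open 0.0437 F [-0.2  0.7  0.6] grip 30.7
t 6.85 turn(deg, tool) [ 0.12 -0.1  -0.02] then shift(cm, new tool axes) [-0.03 -0.12  2.64] | tcp [0.5273 0.1841 0.2064] q [-0.06  0.33 -0.35  0.91  0.48  1.54] open 0.044 F [ 0.   0.4 -0.1] grip 30.7
```

Call:
{"method": "jog_arm", "body": {"plan": "-0.03 -0.12 0.5 0 0 0;0 0 0.5 0 0 0;0 0 0.4 0 0 0;0 0 0.2 0 0 0;0 0 0.2 0 0 0;0 0 0.1 0 0 0;0 0 0.1 0 0 0;0 0 0 0 0 0"}}

```text
t: 7.65
tcp_pos: [0.5268, 0.1934, 0.1887]
tool_rot: [[0.023, 1.0, 0.015], [0.885, -0.027, 0.465], [0.465, 0.003, -0.885]]
contact_force: [1.3, 0.3, 1.5]
opening: 0.0434
grip_force: 30.9
```

Call:
{"method": "jog_arm", "body": {"plan": "0 0 0.1 0 0 0;0 0 0.1 0 0 0;0 0 0 0 0 0;0 0 0 0 0 0"}}

```text
t: 8.05
tcp_pos: [0.5267, 0.1945, 0.1868]
tool_rot: [[0.023, 1.0, 0.015], [0.885, -0.027, 0.465], [0.465, 0.002, -0.885]]
contact_force: [2.8, 1.7, 2.5]
opening: 0.0435
grip_force: 30.9
```

Call:
{"method": "jog_arm", "body": {"plan": "0 0.05 0.1 0 0 0;0 0 0.1 0 0 0;0 0 0.1 0 0 0;0 0 0 0 0 0"}}

```text
t: 8.45
tcp_pos: [0.5272, 0.1957, 0.1839]
tool_rot: [[0.023, 1.0, 0.014], [0.885, -0.027, 0.464], [0.465, 0.002, -0.885]]
contact_force: [3.1, 2.6, 2.5]
opening: 0.0436
grip_force: 30.8
```

Call:
{"method": "jog_arm", "body": {"plan": "0 0 0.1 0 0 0;0 0 0.1 0 0 0;0 0 0 0 0 0"}}

```text
t: 8.75
tcp_pos: [0.5271, 0.1967, 0.1822]
tool_rot: [[0.023, 1.0, 0.014], [0.885, -0.027, 0.465], [0.465, 0.002, -0.885]]
contact_force: [4.2, 3.2, 3.1]
opening: 0.0437
grip_force: 30.9
```

Call:
{"method": "jog_arm", "body": {"plan": "0.06 0.06 0 0 0 0;0 0 0 0 0 0;0 0 0 0 0 0"}}

```text
t: 9.05
tcp_pos: [0.5272, 0.1969, 0.1822]
tool_rot: [[0.024, 1.0, 0.013], [0.885, -0.027, 0.464], [0.464, 0.001, -0.886]]
contact_force: [2.3, 1.9, 2.0]
opening: 0.0438
grip_force: 30.8
```

Run:
```python
from go import *
go(M,lrot()); s=get_state();R=s['tool_rot'];print((R.T@s['contact_force']).round(2),(R.T@s['ft_torque']).round(2))
```

```text
t 9.05 turn(deg, tool) [ 0.06 -0.07 -0.03] then shift(cm, new tool axes) [-0.04 -0.07  0.4 ] | tcp [0.5272 0.1969 0.1822] q [-0.03  0.36 -0.38  0.84  0.48  1.56] open 0.0438 F [2.3 1.9 2. ] grip 30.8
[ 2.67  2.2  -0.81] [-0.7   0.05 -0.07]
```

Call:
{"method": "jog_arm", "body": {"plan": "0.08 0.08 0.1 0 0 0;0 0 0.1 0 0 0;0 0 0 0 0 0;0 0 0 0 0 0"}}

```text
t: 9.45
tcp_pos: [0.5273, 0.1985, 0.1803]
tool_rot: [[0.025, 1.0, 0.012], [0.886, -0.027, 0.464], [0.464, -0.001, -0.886]]
contact_force: [0.5, -0.2, -0.9]
opening: 0.0439
grip_force: 30.7
```

Run:
```python
from go import *
go(M,lrot()); s=get_state();R=s['tool_rot'];print((R.T@s['contact_force']).round(2),(R.T@s['ft_torque']).round(2))
```

```text
t 9.45 turn(deg, tool) [-0.02 -0.05 -0.08] then shift(cm, new tool axes) [-0.09 -0.08  0.16] | tcp [0.5273 0.1985 0.1803] q [-0.03  0.36 -0.38  0.83  0.48  1.57] open 0.0439 F [ 0.5 -0.2 -0.9] grip 30.7
[-0.61  0.54  0.67] [-0.05 -0.42  0.01]
```

No load in the bore now, 12 mm deep, so I'm letting go.

Call:
{"method": "jog_arm", "body": {"plan": "0 0 0 0 0 0;0 0 0 0 0 0;0 0 0 0 0 0;0 0 0 0 0 0;0 0 0 0 0 0;0 0 0 0 0 0", "fingers": 0}}

```text
t: 10.05
tcp_pos: [0.5282, 0.1987, 0.1809]
tool_rot: [[0.024, 1.0, 0.014], [0.885, -0.027, 0.464], [0.464, 0.001, -0.886]]
contact_force: [-0.4, -0.8, 0.1]
opening: 0.0856
grip_force: 0.0
```

Call:
{"method": "jog_arm", "body": {"plan": "0 0 -1 0 0 0;0 0 -2 0 0 0;0 0 -3 0 0 0;0 0 -4 0 0 0;-2 0 -4 0 -4.6 -0.27;-3 0 -3 0 -4.6 -0.27;-3 0 -2 0 -4.6 -0.27;-3 0 0 0 -4.6 -0.27;-3 0 0 0 -4.6 -0.27;-3 0 0 0 -4.6 -0.27;-4 -0.6 0 0 0 0;-4 -0.6 0 0 0 0;-4 -0.6 0 0 0 0;-4 -0.6 0 0 0 0;-4 -0.6 0 0 0 0;0 0 0 0 0 0"}}

```text
t: 11.65
tcp_pos: [0.4924, -0.2514, 0.3063]
tool_rot: [[0.006, 1.0, 0.008], [1.0, -0.006, -0.001], [-0.0, 0.008, -1.0]]
contact_force: [-0.4, -0.1, -0.8]
opening: 0.0853
grip_force: 0.0
```

Run:
```python
from go import *
go([.4814,-.233,.0045],D)
s=viewer.capture('side');t=viewer.capture('top')
cv2.imwrite('pics/side2.png',s);cv2.imwrite('pics/top2.png',t)
o=[]
for n,im,c in(('side',s,(285,123)),('top',t,(205,192))):
    m=cv2.resize(im[c[1]:c[1]+50,c[0]:c[0]+40],None,fx=10,fy=10,interpolation=cv2.INTER_CUBIC)
    m=cv2.convertScaleAbs(m,alpha=1.3)
    for C,col in((circ(M,A,.0285),(0,255,0)),(circ(M-A*.014,A,.0185),(0,0,255))):
        for q in proj(n,C): cv2.circle(m,tuple(((q-c+.5)*10).astype(int)),1,col,-1)
    o.append(m)
cv2.imwrite('pics/d2.png',np.hstack(o))
```

```text
t 11.65 turn(deg, tool) [ 0.46  0.03 -0.35] then shift(cm, new tool axes) [ 1.84 -1.1  30.18] | tcp [ 0.4924 -0.2514  0.3063] q [-0.61  0.29 -0.05  1.22  0.    0.97] open 0.0853 F [-0.4 -0.1 -0.8] grip 0.0
```

View pics/d2.png

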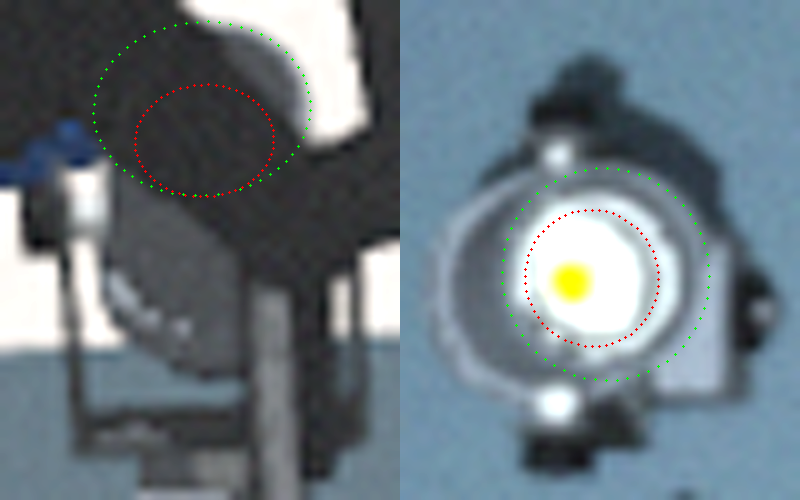

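The top view shows the spacer ring seated concentric at (598,277), at the expected depth; the arm hides the side view. Next, the glass.

Call:
{"method": "jog_arm", "body": {"plan": "1 -0.6 4 0.46 0 -0.35;0.84 -0.5 4.5 0 0 0;0 0 5 0 0 0;0 0 5 0 0 0;0 0 4 0 0 0;0 0 2 0 0 0;0 0 1 0 0 0;0 0 0 0 0 0;0 0 0 0 0 0"}}

```text
t: 12.65
tcp_pos: [0.4836, -0.2282, 0.0522]
tool_rot: [[-0.007, 1.0, 0.001], [1.0, 0.007, 0.0], [0.0, 0.001, -1.0]]
contact_force: [0.1, -0.7, 0.1]
opening: 0.0856
grip_force: 0.0
```

Run:
```python
from go import *
go([.4814,-.233,.0038],D)
```

```text
t 12.65 turn(deg, tool) [ 0.08 -0.02  0.39] then shift(cm, new tool axes) [-0.48 -0.22  4.84] | tcp [ 0.4836 -0.2282  0.0522] q [-0.58  0.49 -0.46  0.62  0.    0.98] open 0.0856 F [ 0.1 -0.7  0.1] grip 0.0
```

Call:
{"method": "jog_arm", "body": {"plan": "-0.48 -0.22 1 0 0 0.4;0 0 1.5 0 0 0;0 0 1.5 0 0 0;0 0 0.6 0 0 0;0 0 0 0 0 0;0 0 0 0 0 0;0 0 0 0 0 0"}}

```text
t: 13.35
tcp_pos: [0.481, -0.2334, 0.0057]
tool_rot: [[0.001, 1.0, 0.001], [1.0, -0.001, 0.0], [0.0, 0.001, -1.0]]
contact_force: [0.5, -0.9, -0.1]
opening: 0.0856
grip_force: 0.0
```

Run:
```python
from go import *
go([.4814,-.233,.0038],D)
```

```text
t 13.35 turn(deg, tool) [ 0.06 -0.02 -0.07] then shift(cm, new tool axes) [0.04 0.04 0.19] | tcp [ 0.481  -0.2334  0.0057] q [-0.59  0.56 -0.5   0.52  0.    0.98] open 0.0856 F [ 0.5 -0.9 -0.1] grip 0.0
```

Call:
{"method": "jog_arm", "body": {"plan": "0.04 0.04 0.2 0 0 0;0 0 0 0 0 0"}}

```text
t: 13.55
tcp_pos: [0.481, -0.2325, 0.0031]
tool_rot: [[0.001, 1.0, 0.0], [1.0, -0.001, 0.001], [0.001, 0.0, -1.0]]
contact_force: [0.2, -0.2, -0.9]
opening: 0.0853
grip_force: 0.0
```

Call:
{"method": "jog_arm", "body": {"plan": "0 0 0 0 0 0;0 0 0 0 0 0;0 0 0 0 0 0;0 0 0 0 0 0;0 0 0 0 0 0;0 0 0 0 0 0;0 0 0 0 0 0;0 0 0 0 0 0", "fingers": 1, "squeeze": 25}}

```text
t: 14.35
tcp_pos: [0.4809, -0.2325, 0.0033]
tool_rot: [[0.001, 1.0, -0.0], [1.0, -0.001, 0.001], [0.001, -0.0, -1.0]]
contact_force: [-1.9, 1.1, 5.4]
opening: 0.0442
grip_force: 25.0
```

Call:
{"method": "jog_arm", "body": {"plan": "0 0 -1 0 0 0;0 0 -2 0 0 0;0 0 -4 0 0 0;0 0 -5 0 0 0;0 0 -5 0 0 0;0 0 -5 0 0 0;0 0 -3 0 0 0;0 0 0 0 0 0;0 0 0 0 0 0"}}

```text
t: 15.25
tcp_pos: [0.4811, -0.2329, 0.2537]
tool_rot: [[0.001, 1.0, 0.001], [1.0, -0.001, 0.0], [0.0, 0.001, -1.0]]
contact_force: [0.8, 0.6, -0.5]
opening: 0.0442
grip_force: 25.7
```

Run:
```python
from go import *
R=lrot();M2=M+.0009*R[:,0]+.0008*R[:,1]
print(M2);go(M2+A*.06,R)
```

```text
[0.52732604 0.19924761 0.17885956]
t 15.25 turn(deg, tool) [-0.28 27.56  1.44] then shift(cm, new tool axes) [34.93  3.49 20.69] | tcp [ 0.4811 -0.2329  0.2537] q [-0.59  0.28 -0.2   1.09  0.    0.98] open 0.0442 F [ 0.8  0.6 -0.5] grip 25.7
```

Call:
{"method": "jog_arm", "body": {"plan": "0 0 0 0 4.6 0.24;0 0 0 0 4.6 0.24;0 0 0 0 4.6 0.24;0 0 0 0 4.6 0.24;0 0 0 0 4.6 0.24;0 0 0 -0.28 4.56 0.24;3.2 0.32 1.9 0 0 0;3.2 0.32 1.9 0 0 0;3.2 0.32 1.9 0 0 0;3.2 0.32 1.9 0 0 0;3.2 0.32 1.9 0 0 0;3.2 0.32 1.9 0 0 0;3.2 0.32 1.9 0 0 0;3.2 0.32 1.9 0 0 0;3.2 0.32 1.9 0 0 0;3.2 0.32 1.9 0 0 0;2.9 0.29 1.6 0 0 0;0 0 0 0 0 0;0 0 0 0 0 0;0 0 0 0 0 0"}}

```text
t: 17.25
tcp_pos: [0.5261, 0.1702, 0.2311]
tool_rot: [[0.027, 1.0, 0.009], [0.886, -0.028, 0.463], [0.463, -0.004, -0.886]]
contact_force: [-0.3, -0.0, -0.1]
opening: 0.0439
grip_force: 25.7
```

```bash
cat >> go.py <<'E'
R0=lrot();M2=M+.0009*R0[:,0]+.0008*R0[:,1]
def tf():
    s=get_state();print('tool F',(s['tool_rot'].T@s['contact_force']).round(1),'height over rim mm',((s['tcp_pos']-M2)@A*1e3).round(1))
E
python3 - <<'E'
from go import *
go(M2+A*.03,R0);tf()
E
```

```text
t 17.25 turn(deg, tool) [-0.16 -0.02 -0.19] then shift(cm, new tool axes) [0.16 0.04 2.98] | tcp [0.5261 0.1702 0.2311] q [-0.08  0.31 -0.31  0.99  0.48  1.51] open 0.0439 F [-0.3 -0.  -0.1] grip 25.7
tool F [-0.1 -0.3  0.1] height over rim mm 59.8
```

Call:
{"method": "jog_arm", "body": {"plan": "0.16 0.04 1.5 -0.16 0 -0.19;0 0 1.5 0 0 0;0 0 1 0 0 0;0 0 0.6 0 0 0;0 0 0.3 0 0 0;0 0 0 0 0 0;0 0 0 0 0 0;0 0 0 0 0 0"}}

```text
t: 18.05
tcp_pos: [0.5282, 0.1948, 0.19]
tool_rot: [[0.021, 1.0, 0.015], [0.886, -0.026, 0.463], [0.464, 0.003, -0.886]]
contact_force: [-0.2, -0.0, -0.3]
opening: 0.0441
grip_force: 25.7
```

Run:
```python
from go import *
go(M2+A*.001,R0);tf()
```

```text
t 18.05 turn(deg, tool) [ 0.14 -0.04  0.11] then shift(cm, new tool axes) [-0.12 -0.1   1.09] | tcp [0.5282 0.1948 0.19  ] q [-0.04  0.35 -0.37  0.86  0.48  1.56] open 0.0441 F [-0.2 -0.  -0.3] grip 25.7
tool F [-0.2 -0.2  0.3] height over rim mm 11.9
```

Call:
{"method": "jog_arm", "body": {"plan": "-0.11 -0.09 0.3 0.1 0 0.1;0 0 0.2 0 0 0;0 0 0.2 0 0 0;0 0 0.1 0 0 0;0 0 0.1 0 0 0;0 0 0 0 0 0"}}

```text
t: 18.65
tcp_pos: [0.5269, 0.1983, 0.1809]
tool_rot: [[0.023, 1.0, 0.012], [0.886, -0.026, 0.463], [0.464, -0.0, -0.886]]
contact_force: [0.9, -0.2, -0.3]
opening: 0.0434
grip_force: 25.7
```

Call:
{"method": "jog_arm", "body": {"plan": "0 0 0.05 0 0 0;0 0 0.05 0 0 0;0 0 0.05 0 0 0;0 0 0 0 0 0"}}

```text
t: 19.05
tcp_pos: [0.527, 0.1989, 0.1797]
tool_rot: [[0.023, 1.0, 0.012], [0.886, -0.026, 0.463], [0.464, -0.0, -0.886]]
contact_force: [-1.1, -1.6, -0.4]
opening: 0.0436
grip_force: 25.7
```

Run:
```python
from go import *
go(M2,R0);tf()
```

```text
t 19.05 turn(deg, tool) [-0.01 -0.04 -0.  ] then shift(cm, new tool axes) [-0.01  0.03  0.09] | tcp [0.527  0.1989 0.1797] q [-0.03  0.36 -0.38  0.83  0.48  1.57] open 0.0436 F [-1.1 -1.6 -0.4] grip 25.7
tool F [-1.6 -1.  -0.4] height over rim mm 0.9
```

Call:
{"method": "jog_arm", "body": {"plan": "-0.03 0 0.05 0 0 0;0 0 0.05 0 0 0;0 0 0.05 0 0 0;0 0 0 0 0 0"}}

```text
t: 19.45
tcp_pos: [0.5271, 0.1994, 0.1782]
tool_rot: [[0.023, 1.0, 0.012], [0.886, -0.026, 0.464], [0.464, -0.0, -0.886]]
contact_force: [-0.4, -1.3, -0.9]
opening: 0.0439
grip_force: 25.7
```

Run:
```python
from go import *
go(M2,R0);tf()
```

```text
t 19.45 turn(deg, tool) [-0.01 -0.04 -0.  ] then shift(cm, new tool axes) [ 0.02  0.03 -0.07] | tcp [0.5271 0.1994 0.1782] q [-0.03  0.36 -0.38  0.83  0.48  1.57] open 0.0439 F [-0.4 -1.3 -0.9] grip 25.7
tool F [-1.5 -0.3  0.2] height over rim mm -0.7
```

Call:
{"method": "jog_arm", "body": {"plan": "-0.02 0 0.05 0 0 0;0 0 0.05 0 0 0;0 0 0 0 0 0"}}

```text
t: 19.75
tcp_pos: [0.5272, 0.1996, 0.1773]
tool_rot: [[0.023, 1.0, 0.012], [0.886, -0.026, 0.464], [0.464, 0.0, -0.886]]
contact_force: [-0.0, 0.1, -0.1]
opening: 0.0441
grip_force: 25.8
```

Call:
{"method": "jog_arm", "body": {"plan": "0 0 0 0 0 0;0 0 0 0 0 0;0 0 0 0 0 0;0 0 0 0 0 0;0 0 0 0 0 0;0 0 0 0 0 0;0 0 -1 0 0 0;0 0 -2 0 0 0;0 0 -3 0 0 0;0 0 -4 0 0 0;0 0 -2 0 0 0;0 0 0 0 0 0;0 0 0 0 0 0", "fingers": 0}}

```text
t: 21.05
tcp_pos: [0.5257, 0.1438, 0.2837]
tool_rot: [[0.024, 1.0, 0.013], [0.886, -0.027, 0.463], [0.464, 0.001, -0.886]]
contact_force: [-0.3, 0.3, -0.7]
opening: 0.0855
grip_force: 0.0
```

Run:
```python
from go import *
go(M2+A*.06,R0);tf()
cv2.imwrite('pics/side3.png',viewer.capture('side'));cv2.imwrite('pics/top3.png',viewer.capture('top'))
```

```text
t 21.05 turn(deg, tool) [ 0.05 -0.03 -0.01] then shift(cm, new tool axes) [0.07 0.01 5.86] | tcp [0.5257 0.1438 0.2837] q [-0.14  0.27 -0.22  1.13  0.48  1.45] open 0.0855 F [-0.3  0.3 -0.7] grip 0.0
tool F [-0.  -0.4  0.8] height over rim mm 118.6
```

Fingers shut, I'll touch the glass gently, which both presses it home and measures its depth.

Call:
{"method": "jog_arm", "body": {"plan": "0.07 0 0 0 0 0;0 0 0 0 0 0;0 0 1 0 0 0;0 0 1 0 0 0;0 0 1.5 0 0 0;0 0 1.5 0 0 0;0 0 1.5 0 0 0;0 0 1.5 0 0 0;0 0 1.5 0 0 0;0 0 1 0 0 0;0 0 0.5 0 0 0;0 0 0.3 0 0 0;0 0 0.2 0 0 0;0 0 0.1 0 0 0;0 0 0.1 0 0 0;0 0 0.1 0 0 0;0 0 0 0 0 0", "fingers": 1}}

```text
t: 22.85
tcp_pos: [0.5271, 0.1992, 0.1794]
tool_rot: [[0.023, 1.0, 0.012], [0.886, -0.026, 0.463], [0.464, 0.0, -0.886]]
contact_force: [-0.4, 0.8, 0.3]
opening: 0.0001
grip_force: 0.0
```

Run:
```python
from go import *
go(M2-A*.005,R0);tf()
```

```text
t 22.85 turn(deg, tool) [ 0.01 -0.04 -0.01] then shift(cm, new tool axes) [-0.02  0.02  0.55] | tcp [0.5271 0.1992 0.1794] q [-0.03  0.36 -0.38  0.83  0.48  1.57] open 0.0001 F [-0.4  0.8  0.3] grip 0.0
tool F [ 0.8 -0.4  0.1] height over rim mm 0.5
```

Call:
{"method": "jog_arm", "body": {"plan": "0 0 0.1 0 0 0;0 0 0.1 0 0 0;0 0 0.1 0 0 0;0 0 0.1 0 0 0;0 0 0 0 0 0"}}

```text
t: 23.35
tcp_pos: [0.527, 0.2012, 0.1756]
tool_rot: [[0.023, 1.0, 0.012], [0.886, -0.026, 0.464], [0.464, -0.0, -0.886]]
contact_force: [-0.5, 0.6, -0.5]
opening: 0.0001
grip_force: 0.0
```

Call:
{"method": "jog_arm", "body": {"plan": "0 0 0.1 0 0 0;0 0 0.05 0 0 0;0 0 0 0 0 0"}}

```text
t: 23.65
tcp_pos: [0.5272, 0.2018, 0.1747]
tool_rot: [[0.023, 1.0, 0.012], [0.886, -0.027, 0.463], [0.464, 0.0, -0.886]]
contact_force: [-0.4, -1.4, 1.6]
opening: -0.0001
grip_force: 1.0
```

Run:
```python
from go import *
go(M2-A*.005,R0);tf()
```

```text
t 23.65 turn(deg, tool) [ 0.01 -0.04 -0.01] then shift(cm, new tool axes) [-0.03  0.02  0.01] | tcp [0.5272 0.2018 0.1747] q [-0.02  0.36 -0.39  0.82  0.48  1.57] open -0.0001 F [-0.4 -1.4  1.6] grip 1.0
tool F [-0.6 -0.3 -2.1] height over rim mm -4.9
```

Call:
{"method": "jog_arm", "body": {"plan": "0 0 0.1 0 0 0;0 0 0.1 0 0 0;0 0 0 0 0 0"}}

```text
t: 23.95
tcp_pos: [0.5273, 0.2019, 0.1744]
tool_rot: [[0.024, 1.0, 0.014], [0.886, -0.028, 0.463], [0.463, 0.001, -0.886]]
contact_force: [-6.0, -8.0, 16.2]
opening: 0.0005
grip_force: 9.1
```

Run:
```python
from go import *
tf()
```

```text
tool F [  0.3  -5.7 -18.1] height over rim mm -5.1
```

Stiff contact at −5.1 mm: the glass is home. Next, the bezel.

Call:
{"method": "jog_arm", "body": {"plan": "0 0 -0.3 0 0 0;0 0 -1 0 0 0;0 0 -2 0 0 0;0 0 -4 0 0 0;0 0 -4 0 0 0;-2 0 -2 0 -4.6 -0.24;-3 1 0 0 -4.6 -0.24;-3 1.5 0 0 -4.6 -0.24;-3 1.5 0 0 -4.6 -0.24;-3 1.5 0 0 -4.6 -0.24;-3 1.5 0 0 -4.6 -0.24;-3 1.5 1 0 0 0;-3 1.5 2 0 0 0;-2 1.5 3 0 0 0;0 0 2 0 0 0;0 0 0 0 0 0;0 0 0 0 0 0", "fingers": 0}}

```text
t: 25.65
tcp_pos: [0.638, -0.1021, 0.1663]
tool_rot: [[0.002, 1.0, 0.005], [1.0, -0.002, 0.001], [0.001, 0.005, -1.0]]
contact_force: [-0.1, 0.8, 0.7]
opening: 0.0853
grip_force: 0.0
```

Run:
```python
from go import *
go([.6487,-.0954,.013],D)
```

```text
t 25.65 turn(deg, tool) [ 0.26 -0.05 -0.12] then shift(cm, new tool axes) [ 0.67  1.07 15.33] | tcp [ 0.638  -0.1021  0.1663] q [-0.27  0.55 -0.02  1.    0.    1.3 ] open 0.0853 F [-0.1  0.8  0.7] grip 0.0
```

Call:
{"method": "jog_arm", "body": {"plan": "0.67 1.07 3 0.2 0 -0.1;0 0 3 0 0 0;0 0 3 0 0 0;0 0 2 0 0 0;0 0 1 0 0 0;0 0 0 0 0 0;0 0 0 0 0 0;0 0 0 0 0 0"}}

```text
t: 26.45
tcp_pos: [0.6509, -0.0959, 0.0483]
tool_rot: [[0.0, 1.0, 0.006], [1.0, -0.0, -0.001], [-0.001, 0.006, -1.0]]
contact_force: [0.9, -0.1, 0.3]
opening: 0.0855
grip_force: 0.0
```

Run:
```python
from go import *
go([.6487,-.0954,.002],D)
```

```text
t 26.45 turn(deg, tool) [ 0.32  0.03 -0.02] then shift(cm, new tool axes) [ 0.05 -0.22  4.63] | tcp [ 0.6509 -0.0959  0.0483] q [-0.26  0.68 -0.11  0.78  0.    1.31] open 0.0855 F [ 0.9 -0.1  0.3] grip 0.0
```

Call:
{"method": "jog_arm", "body": {"plan": "0.05 -0.22 1.5 0.3 0 0;0 0 1.5 0 0 0;0 0 1 0 0 0;0 0 0.4 0 0 0;0 0 0 0 0 0;0 0 0 0 0 0"}}

```text
t: 27.05
tcp_pos: [0.6474, -0.0952, 0.0021]
tool_rot: [[0.001, 1.0, -0.003], [1.0, -0.001, 0.0], [0.0, -0.003, -1.0]]
contact_force: [0.1, -0.2, 0.5]
opening: 0.0857
grip_force: 0.0
```

Run:
```python
from go import *
go([.6487,-.0954,.002],D)
```

```text
t 27.05 turn(deg, tool) [-0.17 -0.02 -0.03] then shift(cm, new tool axes) [-0.02  0.13  0.01] | tcp [ 0.6474 -0.0952  0.0021] q [-0.26  0.73 -0.15  0.7  -0.    1.31] open 0.0857 F [ 0.1 -0.2  0.5] grip 0.0
```

Call:
{"method": "jog_arm", "body": {"plan": "0 0.1 0 -0.1 0 0;0 0 0 0 0 0;0 0 0 0 0 0;0 0 0 0 0 0;0 0 0 0 0 0;0 0 0 0 0 0;0 0 0 0 0 0", "fingers": 1, "squeeze": 30}}

```text
t: 27.75
tcp_pos: [0.6489, -0.0953, 0.0038]
tool_rot: [[0.0, 1.0, 0.001], [1.0, -0.0, -0.0], [-0.0, 0.001, -1.0]]
contact_force: [-1.9, -0.3, 5.0]
opening: 0.0622
grip_force: 31.2
```

Run:
```python
from go import *
go([.6487,-.0954,.002],D)
```

```text
t 27.75 turn(deg, tool) [ 0.03  0.01 -0.03] then shift(cm, new tool axes) [-0.01 -0.02  0.18] | tcp [ 0.6489 -0.0953  0.0038] q [-0.26  0.73 -0.14  0.7  -0.    1.31] open 0.0622 F [-1.9 -0.3  5. ] grip 31.2
```

Call:
{"method": "jog_arm", "body": {"plan": "0 0 -1 0 0 0;0 0 -2 0 0 0;0 0 -4 0 0 0;0 0 -5 0 0 0;0 0 -5 0 0 0;0 0 -5 0 0 0;0 0 -3 0 0 0;0 0 0 0 4.6 0.24;0 0 0 0 4.6 0.24;0 0 0 0 4.6 0.24;0 0 0 0 4.6 0.24;0 0 0 0 4.6 0.24;0 0 0 0 4.56 0.24;0 0 0 0 0 0;0 0 0 0 0 0"}}

```text
t: 29.25
tcp_pos: [0.6486, -0.0956, 0.2523]
tool_rot: [[0.026, 1.0, 0.005], [0.887, -0.025, 0.462], [0.462, -0.007, -0.887]]
contact_force: [1.0, 0.6, -1.0]
opening: 0.0614
grip_force: 33.0
```

Run:
```python
from go import *
go(M2+A*.06,R0)
```

```text
t 29.25 turn(deg, tool) [-0.38  0.09 -0.13] then shift(cm, new tool axes) [ 22.44 -12.9   14.01] | tcp [ 0.6486 -0.0956  0.2523] q [-0.46  0.65  0.3   1.43  0.43  1.09] open 0.0614 F [ 1.   0.6 -1. ] grip 33.0
```

Call:
{"method": "jog_arm", "body": {"plan": "2.3 -1.3 1.4 -0.2 0 0;2.3 -1.3 1.4 -0.1 0 0;2.3 -1.3 1.4 0 0 0;2.3 -1.3 1.4 0 0 0;2.3 -1.3 1.4 0 0 0;2.3 -1.3 1.4 0 0 0;2.3 -1.3 1.4 0 0 0;2.3 -1.3 1.4 0 0 0;2.2 -1.3 1.4 0 0 0;1.8 -1.2 1.4 0 0 0;0 0 0 0 0 0;0 0 0 0 0 0;0 0 0 0 0 0"}}

```text
t: 30.55
tcp_pos: [0.5271, 0.1714, 0.233]
tool_rot: [[0.024, 1.0, 0.012], [0.886, -0.027, 0.462], [0.462, -0.0, -0.887]]
contact_force: [-0.1, -1.3, -0.7]
opening: 0.0618
grip_force: 33.0
```

Run:
```python
from go import *
go(M2+A*.012,R0);tf()
s=viewer.capture('side');t=viewer.capture('top');cv2.imwrite('pics/side4.png',s);cv2.imwrite('pics/top4.png',t)
st=get_state();p=st['tcp_pos'];a=-st['tool_rot'][:,2]
o=[]
for n,im,c in(('side',s,(285,103)),('top',t,(210,192))):
    m=cv2.resize(im[c[1]:c[1]+50,c[0]:c[0]+40],None,fx=10,fy=10,interpolation=cv2.INTER_CUBIC)
    m=cv2.convertScaleAbs(m,alpha=1.5,beta=15)
    for C,col in((circ(p-a*.0038,a,.023),(0,0,255)),(circ(p+a*.0092,a,.032),(0,255,255)),(circ(M2,A,.0285),(0,255,0))):
        for q in proj(n,C): cv2.circle(m,tuple(((q-c+.5)*10).astype(int)),1,col,-1)
    o.append(m)
cv2.imwrite('pics/d3.png',np.hstack(o))
```

```text
t 30.55 turn(deg, tool) [-0.01  0.05 -0.03] then shift(cm, new tool axes) [-0.04 -0.06  4.89] | tcp [0.5271 0.1714 0.233 ] q [-0.08  0.31 -0.3   0.99  0.48  1.51] open 0.0618 F [-0.1 -1.3 -0.7] grip 33.0
tool F [-1.4 -0.   0. ] height over rim mm 60.9
```

View pics/d3.png

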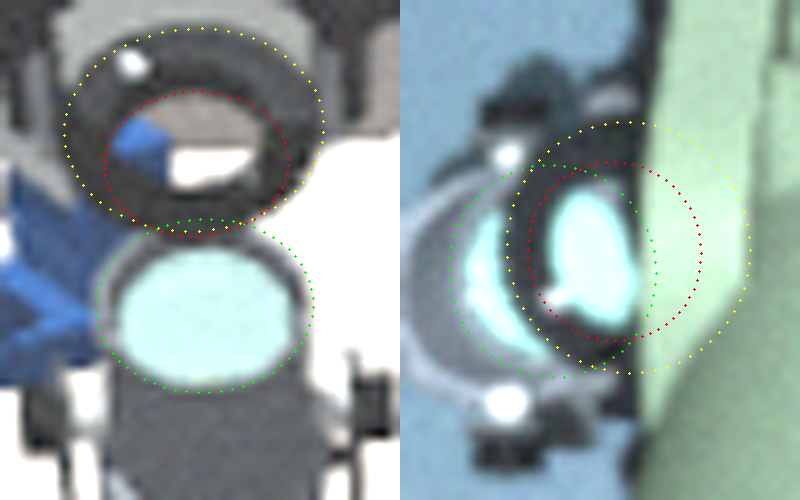

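The glass lies square in the mouth, and the bezel is true in the grip in both views. Lowering it.

Call:
{"method": "jog_arm", "body": {"plan": "-0.04 -0.06 1.5 0 0 0;0 0 1.5 0 0 0;0 0 1 0 0 0;0 0 0.5 0 0 0;0 0 0.3 0 0 0;0 0 0 0 0 0;0 0 0 0 0 0"}}

```text
t: 31.35
tcp_pos: [0.5268, 0.1932, 0.1899]
tool_rot: [[0.025, 1.0, 0.011], [0.886, -0.027, 0.463], [0.463, -0.002, -0.886]]
contact_force: [0.4, 0.6, -0.1]
opening: 0.0613
grip_force: 33.0
```

Run:
```python
from go import *
go(M2+A*.002,R0);tf()
```

```text
t 31.35 turn(deg, tool) [-0.07  0.01 -0.09] then shift(cm, new tool axes) [0.02 0.04 1.06] | tcp [0.5268 0.1932 0.1899] q [-0.04  0.35 -0.37  0.86  0.48  1.56] open 0.0613 F [ 0.4  0.6 -0.1] grip 33.0
tool F [0.5 0.4 0.3] height over rim mm 12.6
```

Call:
{"method": "jog_arm", "body": {"plan": "0.02 0.04 0.3 0 0 0;0 0 0.2 0 0 0;0 0 0.2 0 0 0;0 0 0.1 0 0 0;0 0 0.1 0 0 0;0 0 0 0 0 0"}}

```text
t: 31.95
tcp_pos: [0.5268, 0.1978, 0.1815]
tool_rot: [[0.025, 1.0, 0.01], [0.886, -0.027, 0.463], [0.463, -0.003, -0.886]]
contact_force: [-0.2, 0.1, -0.2]
opening: 0.062
grip_force: 33.0
```

Call:
{"method": "jog_arm", "body": {"plan": "0 0 0.1 0 0 0;0 0 0.1 0 0 0;0 0 0 0 0 0"}}

```text
t: 32.25
tcp_pos: [0.5269, 0.1987, 0.1797]
tool_rot: [[0.025, 1.0, 0.01], [0.886, -0.027, 0.463], [0.463, -0.003, -0.886]]
contact_force: [-0.2, 0.5, -0.9]
opening: 0.0619
grip_force: 33.0
```

Run:
```python
from go import *
go(M2-A*.0012,R0);tf()
```

```text
t 32.25 turn(deg, tool) [-0.12  0.01 -0.1 ] then shift(cm, new tool axes) [0.01 0.04 0.22] | tcp [0.5269 0.1987 0.1797] q [-0.03  0.36 -0.38  0.83  0.48  1.57] open 0.0619 F [-0.2  0.5 -0.9] grip 33.0
tool F [ 0.  -0.2  1.1] height over rim mm 1.0
```

Call:
{"method": "jog_arm", "body": {"plan": "0 0.03 0.1 -0.1 0 0;0 0 0.1 0 0 0;0 0 0.05 0 0 0;0 0 0 0 0 0"}}

```text
t: 32.65
tcp_pos: [0.5274, 0.1997, 0.178]
tool_rot: [[0.025, 1.0, 0.012], [0.886, -0.028, 0.463], [0.463, -0.001, -0.886]]
contact_force: [-1.7, -2.5, 3.3]
opening: 0.0618
grip_force: 33.6
```

Run:
```python
from go import *
go(M2-A*.0012,R0);tf()
```

```text
t 32.65 turn(deg, tool) [ 0.02  0.01 -0.1 ] then shift(cm, new tool axes) [ 0.   -0.01  0.02] | tcp [0.5274 0.1997 0.178 ] q [-0.03  0.36 -0.38  0.83  0.48  1.57] open 0.0618 F [-1.7 -2.5  3.3] grip 33.6
tool F [-0.7 -1.6 -4.2] height over rim mm -1.0
```

Call:
{"method": "jog_arm", "body": {"plan": "0 0 0.1 0 0 0;0 0 0.1 0 0 0;0 0 0 0 0 0"}}

```text
t: 32.95
tcp_pos: [0.5275, 0.1999, 0.1776]
tool_rot: [[0.026, 1.0, 0.013], [0.886, -0.029, 0.462], [0.462, 0.0, -0.887]]
contact_force: [-5.8, -10.3, 17.3]
opening: 0.0619
grip_force: 35.4
```

Run:
```python
from go import *
go(M2-A*.0012,R0);tf()
```

```text
t 32.95 turn(deg, tool) [ 0.07  0.04 -0.14] then shift(cm, new tool axes) [-0.   -0.01 -0.02] | tcp [0.5275 0.1999 0.1776] q [-0.03  0.36 -0.38  0.82  0.48  1.57] open 0.0619 F [ -5.8 -10.3  17.3] grip 35.4
tool F [ -1.3  -5.5 -20.2] height over rim mm -1.4
```

Stiff stop at −1.4 mm: the flange is on the rim. I'll relieve the load, let go, back out and look.

Call:
{"method": "jog_arm", "body": {"plan": "0 0 -0.15 0 0 0;0 0 0 0 0 0"}}

```text
t: 33.15
tcp_pos: [0.5275, 0.1998, 0.1778]
tool_rot: [[0.025, 1.0, 0.013], [0.886, -0.028, 0.463], [0.463, -0.0, -0.886]]
contact_force: [-2.3, -4.7, 7.7]
opening: 0.0619
grip_force: 34.1
```

Call:
{"method": "jog_arm", "body": {"plan": "0 0 0 0 0 0;0 0 0 0 0 0;0 0 0 0 0 0;0 0 0 0 0 0;0 0 0 0 0 0;0 0 0 0 0 0;0 0 -0.5 0 0 0;0 0 -1 0 0 0;0 0 -2 0 0 0;0 0 -3 0 0 0;0 0 -4 0 0 0;-3 -2 -4 0 0 0;-3 -4 -3 0 0 0;-3 -4 -2 0 0 0;-3 -4 0 0 0 0;-3 -4 0 0 0 0;0 -2 0 0 0 0;0 0 0 0 0 0;0 0 0 0 0 0", "fingers": 0}}

```text
t: 35.05
tcp_pos: [0.3324, -0.0069, 0.2779]
tool_rot: [[0.025, 1.0, 0.015], [0.887, -0.029, 0.462], [0.462, 0.002, -0.887]]
contact_force: [0.7, 0.0, -0.8]
opening: 0.0853
grip_force: 0.0
```

Run:
```python
from go import *
go(M2,R0)
s=viewer.capture('side');t=viewer.capture('top');cv2.imwrite('pics/side5.png',s);cv2.imwrite('pics/top5.png',t)
o=[]
for n,im,c in(('side',s,(285,123)),('top',t,(205,192))):
    m=cv2.resize(im[c[1]:c[1]+50,c[0]:c[0]+40],None,fx=10,fy=10,interpolation=cv2.INTER_CUBIC)
    m=cv2.convertScaleAbs(m,alpha=1.5,beta=15)
    for C,col in((circ(M2+A*.008,A,.032),(0,255,255)),(circ(M2+A*.008,A,.0185),(0,0,255)),(circ(M2,A,.032),(0,255,0))):
        for q in proj(n,C): cv2.circle(m,tuple(((q-c+.5)*10).astype(int)),1,col,-1)
    o.append(m)
cv2.imwrite('pics/d4.png',np.hstack(o))
```

```text
t 35.05 turn(deg, tool) [ 0.15  0.07 -0.1 ] then shift(cm, new tool axes) [14.13 18.95 18.56] | tcp [ 0.3324 -0.0069  0.2779] q [-0.63  0.02 -0.55  1.28  0.39  0.91] open 0.0853 F [ 0.7  0.  -0.8] grip 0.0
```

View pics/d4.png

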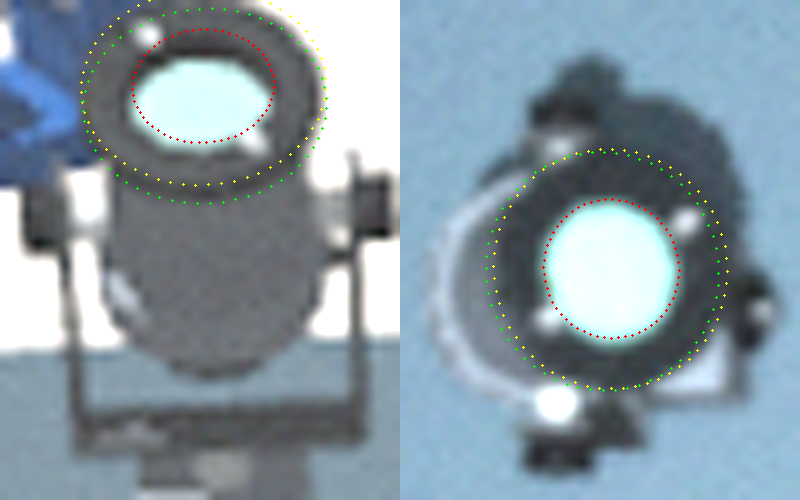

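The side and top views show the flange seated and concentric on the rim, the glass visible through its hole, the lamp's aim unchanged and the gripper clear. Handing in.

```bash
python3 -c "
from cell import bot
print(bot.hand_in())"
```

```text
the job is handed in; nothing more can be done
None
```

The lamp window is rebuilt and handed in: the spacer, glass and bezel went in that order, and the images and press stops show each one home, with the lamp's aim unchanged and no contact with the bystanders seen; the hand-in gave no verdict.

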